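# Fetch the rear front panel from the leaning stack

### The job

The blue front panel with the round fan opening is needed now, but it stands at the back of the grey three-place panel rack and two other panels lean against it. Set those two aside one after the other in the plywood two-place side rack, stand the blue panel on the assembly stand with the green floor, then put the other two back in the grey rack in the same order as before, moved up one place each, so that the rear one leans on the backrest and the other on its handles. Every panel stands in its place leaning back with its handles to the front; topple none, and leave the tools and the bolt lying round the work where they are.

Things in the scene. Friction and masses are not known exactly. Their poses are not given: they have to be found in the camera images.
- rack: Grey rack, three places, base 112 wide, 185 mm deep. Origin at bench height, x from front to backrest, y along the panels, z up. Floor at z = 0.014, backrest 53 mm high (80 at its sides), leaning 12 deg. Centre of a leaning panel: y = 0, z = 0.063 and x = 0.053 (rear place, on the backrest), 0.010 (middle, on the handles of the panel behind) or -0.033 (front). Feet stand in 26 mm grooves between 5 mm strips.
- side_rack: Side rack, plywood base 112 wide, 145 mm deep, two places, empty. Origin at bench height, x from front to backrest, y along the panels, z up. Floor at z = 0.014, backrest 53 mm high (80 at its sides), leaning 12 deg. Centre of a leaning panel: y = 0, z = 0.063 and x = 0.032 (rear place, on the backrest) or -0.011 (front, on the handles of the panel behind). Feet stand in 26 mm grooves between 5 mm strips.
- assembly_stand: Assembly stand, green floor, base 112 wide, 125 mm deep, one place, empty. Origin at bench height, x from front to backrest, y along the panels, z up. Floor at z = 0.014, backrest 53 mm high (80 at its sides), leaning 12 deg. Centre of a leaning panel: x = 0.010, y = 0, z = 0.063. A 5 mm strip 9 mm in front of the foot keeps it from slipping.
- blue_panel_center (a point): Blue panel, round fan opening with ring guard, in the rear place of the grey rack; 100 x 100 x 8 mm, 2 steel bow handles 34 mm proud of its front, 41 mm left and right of the middle.  Point: centre of the plate. Axes: z up in the plate, y along its width, x out of its back; leans back 12 deg. Grip across the 8 mm at the middle of the top edge (50 mm wide, 35 mm deep are free).
- white_panel_center (a point): White panel, dark display window, middle or front place of the grey rack; 100 x 100 x 8 mm, 2 steel bow handles 34 mm proud of its front, 41 mm left and right of the middle.  Point: centre of the plate. Axes: z up in the plate, y along its width, x out of its back; leans back 12 deg. Grip across the 8 mm at the middle of the top edge (50 mm wide, 35 mm deep are free).
- red_panel_center (a point): Red panel, six round sockets, middle or front place of the grey rack; 100 x 100 x 8 mm, 2 steel bow handles 34 mm proud of its front, 41 mm left and right of the middle.  Point: centre of the plate. Axes: z up in the plate, y along its width, x out of its back; leans back 12 deg. Grip across the 8 mm at the middle of the top edge (50 mm wide, 35 mm deep are free).
- screwdriver_center (a point): Black-handled screwdriver, 24 x 166 x 26 mm, lying by the work: leave it. The point is its middle, half-way up. Beyond it a picking bin hangs over the bench (from x = 0.61 m on, y = -0.02 to 0.21 m, underside 0.43 m up): keep the wrist clear of it, also on the way between the stands.
- hex_keys_center (a point): Yellow hex key case, 22 x 92 x 24 mm, lying by the work: leave it. The point is its middle, half-way up.
- bolt_center (a point): Steel bolt, 17 x 15 x 34 mm, standing on its head by the work: leave it. The point is its middle, half-way up.

How it is judged:
On the way, in this order (a step that is already met when the one before it is completed fails the run):
1. the white and the red panel both stand in the side rack ((((x of white_panel_center in the frame of side_rack between 0.0169 and 0.0469 m and y of white_panel_center in the frame of side_rack between -0.015 and 0.015 m and z of white_panel_center in the frame of side_rack between 0.05 and 0.075 m and angle between white_panel_center's own z axis and vertical below 0.4 rad and angle between white_panel_center's own x axis and vertical above 1.62 rad and angle between the y axis of white_panel_center and the y axis of side_rack, either way round below 0.17 rad) and (x of red_panel_center in the frame of side_rack between -0.0261 and 0.0039 m and y of red_panel_center in the frame of side_rack between -0.015 and 0.015 m and z of red_panel_center in the frame of side_rack between 0.05 and 0.075 m and angle between red_panel_center's own z axis and vertical below 0.4 rad and angle between red_panel_center's own x axis and vertical above 1.62 rad and angle between the y axis of red_panel_center and the y axis of side_rack, either way round below 0.17 rad)) or ((x of red_panel_center in the frame of side_rack between 0.0169 and 0.0469 m and y of red_panel_center in the frame of side_rack between -0.015 and 0.015 m and z of red_panel_center in the frame of side_rack between 0.05 and 0.075 m and angle between red_panel_center's own z axis and vertical below 0.4 rad and angle between red_panel_center's own x axis and vertical above 1.62 rad and angle between the y axis of red_panel_center and the y axis of side_rack, either way round below 0.17 rad) and (x of white_panel_center in the frame of side_rack between -0.0261 and 0.0039 m and y of white_panel_center in the frame of side_rack between -0.015 and 0.015 m and z of white_panel_center in the frame of side_rack between 0.05 and 0.075 m and angle between white_panel_center's own z axis and vertical below 0.4 rad and angle between white_panel_center's own x axis and vertical above 1.62 rad and angle between the y axis of white_panel_center and the y axis of side_rack, either way round below 0.17 rad)))), for 0.2 s.
2. the blue panel stands on the assembly stand (x of blue_panel_center in the frame of assembly_stand between -0.0046 and 0.0254 m and y of blue_panel_center in the frame of assembly_stand between -0.015 and 0.015 m and z of blue_panel_center in the frame of assembly_stand between 0.05 and 0.075 m and angle between blue_panel_center's own z axis and vertical below 0.4 rad and angle between blue_panel_center's own x axis and vertical above 1.62 rad and angle between the y axis of blue_panel_center and the y axis of assembly_stand, either way round below 0.17 rad), for 0.2 s.
At the end, for the whole second after the job is handed in: Blue on the assembly stand; in the grey rack the former middle panel at the rear, the former front one in the middle; each centre within 15 mm of its place along x and y, 50 to 75 mm high, leaning back (handles in front) by 0.05 to 0.4 rad, turned under 0.17 rad from the stand, at rest (all of step 2 and (((x of white_panel_center in the frame of rack between 0.0384 and 0.0684 m and y of white_panel_center in the frame of rack between -0.015 and 0.015 m and z of white_panel_center in the frame of rack between 0.05 and 0.075 m and angle between white_panel_center's own z axis and vertical below 0.4 rad and angle between white_panel_center's own x axis and vertical above 1.62 rad and angle between the y axis of white_panel_center and the y axis of rack, either way round below 0.17 rad) and (x of red_panel_center in the frame of rack between -0.0046 and 0.0254 m and y of red_panel_center in the frame of rack between -0.015 and 0.015 m and z of red_panel_center in the frame of rack between 0.05 and 0.075 m and angle between red_panel_center's own z axis and vertical below 0.4 rad and angle between red_panel_center's own x axis and vertical above 1.62 rad and angle between the y axis of red_panel_center and the y axis of rack, either way round below 0.17 rad) and distance of white_panel_center from where it was at the start of the episode between 0.022 and 0.064 m and distance of red_panel_center from where it was at the start of the episode between 0.022 and 0.064 m) or ((x of red_panel_center in the frame of rack between 0.0384 and 0.0684 m and y of red_panel_center in the frame of rack between -0.015 and 0.015 m and z of red_panel_center in the frame of rack between 0.05 and 0.075 m and angle between red_panel_center's own z axis and vertical below 0.4 rad and angle between red_panel_center's own x axis and vertical above 1.62 rad and angle between the y axis of red_panel_center and the y axis of rack, either way round below 0.17 rad) and (x of white_panel_center in the frame of rack between -0.0046 and 0.0254 m and y of white_panel_center in the frame of rack between -0.015 and 0.015 m and z of white_panel_center in the frame of rack between 0.05 and 0.075 m and angle between white_panel_center's own z axis and vertical below 0.4 rad and angle between white_panel_center's own x axis and vertical above 1.62 rad and angle between the y axis of white_panel_center and the y axis of rack, either way round below 0.17 rad) and distance of red_panel_center from where it was at the start of the episode between 0.022 and 0.064 m and distance of white_panel_center from where it was at the start of the episode between 0.022 and 0.064 m)) and linear speed of each of blue_panel, white_panel, red_panel below 0.02 m/s); the robot touches nothing.
It fails at once if a panel topples (tilts by more than 0.7 rad) (angle between any of blue_panel_center, white_panel_center, red_panel_center's own z axis and vertical above 0.7 rad).
It fails at once if the screwdriver, the hex key case or the bolt is moved by more than 25 mm (distance of any of screwdriver_center, hex_keys_center, bolt_center from where it was at the start of the episode above 0.025 m).
It also fails if it takes over 125 s, if anything falls off the work surface, if the arm or the gripper's body presses on something with over 40 N, if the wrist force passes 120 N, or if a joint passes its speed limit or range.

### The arm

A 7-joint arm with a two-finger parallel gripper is mounted at the origin on a cart in front of the work surface, level with it; the furniture and walls round the work are solid. World frame = base frame: x ahead of the robot, y to its left, z up, the work surface at z = 0. Lengths are in m, angles in rad, forces in N, time in s.
With the tool pointing down it reaches from about 0.425 to 0.95 m from the base axis. Payload 16.7 kg.
Tool frame: the origin (TCP) lies on the front face of the gripper's body, between the roots of the fingers; the fingertips stand env.finger_overhang ahead of it and the grasp point (between the pads) lies 78 mm ahead of it (env.finger_overhang is the distance from the TCP to the fingertips, in m); z points along the fingers, y is the direction in which the jaws open and shut (so a half turn about z gives the same grasp; the last joint's range is limited). The gripper opens to 94 mm and grips with 3 to 60 N. Pads are 16 mm wide; open, the fingers measure 119 mm over their backs; the gripper's body (75 mm by 177 mm) begins 78 mm behind the grasp point.
Start: joints at [0.959, 0.426, 0.074, 1.606, -0.034, 1.111, -0.067], TCP at [0.301, -0.604, 0.303] pointing down, gripper open.
Joint ranges: [-2.85, 2.85], [-0.5, 2.14], [-1.23, 1.37], [0.21, 2.46], [-1.02, 4.16], [0.16, 2.05], [-2.73, 2.73]. Speed limits (rad/s): [1.89, 1.89, 2.39, 2.39, 3.01, 3.01, 3.01].

### API

Orientations are given as a rotation vector (axis times angle).
In Python, from workcell import env gives the robot as it stands. The module is installed in compiled form; this text tells all that it offers.
- The arm moves only by the tool play_rows, never from a script. Its argument "motion" is a list that holds one entry, the list of rows, each a list of 5 numbers: the finger opening in mm, from 0 to 94, then the shift along the tool's x, y, z in mm, then the turn about the tool's z in degrees. In form: [[[gripper, x, y, z, roll], ...]]. A call has 1 to 20 rows; each row shifts and turns the pose as measured when the row begins, along the tool's axes as they then stand; what a row does not reach is not made up. A row lasts 1/10 s, in which the tool goes at most 50 mm and 8.59 degrees, less where a joint would pass 70% of its speed; a pose out of reach is approached as far as the arm can. A call with a gripper value outside its range is refused whole. The fingers move at their own pace and stop on an object; "newtons" is the grip in N (left out, the last holds). Time passes only in rows, so rows that do not move let the fingers close. It gives the time, the measured TCP pose, the force and the opening at its end, in the units of the state.
- env.sense(): the state, without advancing time (a new reading comes with each control period).
- env.camera(name): name is "side" or "top" or "wrist"; returns a dict with "frame" (480x640x3 uint8, red, green, blue), "depth" (480x640 float32, m along the optical axis (not along the pixel's ray), 0 where there is no reading), "intrinsics" (3x3 intrinsics, pixels), "rvec" (rotation vector, rad) and "tvec" (3), from world to camera coordinates, as OpenCV has them. Camera axes: x right, y down, z forward; pixel columns grow to the right and rows downward; lengths in m; the calibration is good to about 2 mm. A picture is of the moment at which its call begins.
- env.sign_off(): hands the job in, once; it reports no verdict.
The state is a dict: "clock": time; "q": joint angles; "qd": joint speeds; "joint_efforts": joint torques, N m; "tcp_pos": TCP position; "orientation": TCP orientation; "contact_force": force on the tool from outside, world axes, zero at the start; "torque": the same for the moment, N m; "opening": finger opening in m.
Only numpy, scipy, OpenCV 4.12 (cv2) and the standard library are available. Lean on these libraries where they do the work, as an engineer would, in place of code of your own. Each camera call takes 0.05 s, during which the arm holds its last target. There are 200 camera calls.

## Working session

There is one attempt and no reset: what is moved stays moved. The work goes in short steps, Python scripts to look and compute and a tool call to move; the robot and the scene stay as the last step left them, time stands still between calls to the robot, and variables do not carry over. Pictures are saved under pics/ and viewed, about 12 in all and at most 16, crops included, and the job is handed in when it is done.

Besides the shell and the picture viewer there is one more tool, called after ">>>" as a command line: name --argument value ..., lists and objects as JSON in quotes. play_rows: Moves the arm, as the interface text tells. Its arguments: {"type":"object","properties":{"motion":{"type":"array"},"newtons":{"type":"number"}},"required":["motion"]}

```bash
mkdir -p pics
python3 - <<'E'
from workcell import env
import cv2, numpy as np
print(env.sense(), env.finger_overhang)
for n in ("top","side"):
    c=env.camera(n); cv2.imwrite(f"pics/{n}0.png",c["frame"][:,:,::-1]); np.savez(f"{n}0.npz",**c)
    print(n,c["intrinsics"],c["rvec"],c["tvec"])
E
```

```text
{'clock': 0.0, 'q': array([ 0.95847911,  0.42672275,  0.07385383,  1.6066096 , -0.03409773,
        1.11082943, -0.06706365]), 'qd': array([ 2.67088975e-04,  6.81249509e-04, -2.65370725e-05,  1.36229990e-04,
       -1.49712906e-03,  1.01221169e-03, -6.48483545e-04]), 'joint_efforts': array([-6.49566609e-04, -9.35822582e+01,  3.66610274e+00, -4.54198337e+01,
       -4.88237129e-02,  2.01172574e-02,  8.36918230e-05]), 'tcp_pos': array([ 0.30119977, -0.60370886,  0.30198066]), 'orientation': array([-3.05663511e+00, -7.20238706e-01,  6.21903685e-04]), 'contact_force': array([0.3653342 , 0.5025104 , 0.30781306]), 'torque': array([-0.01448697,  0.03175006, -0.02531969]), 'opening': 0.09365495273220352} 0.0972
top [[481.10704866   0.         325.41545231]
 [  0.         481.10704866 243.51171607]
 [  0.           0.           1.        ]] [ 2.17207001 -2.22119493  0.06450556] [-0.08009301  0.50621519  0.93931114]
side [[503.36291866   0.         311.27367207]
 [  0.         503.36291866 241.03296545]
 [  0.           0.           1.        ]] [ 1.99728136  1.21125911 -0.53321508] [-0.15874639 -0.25887166  1.26369295]
```

View pics/top0.png

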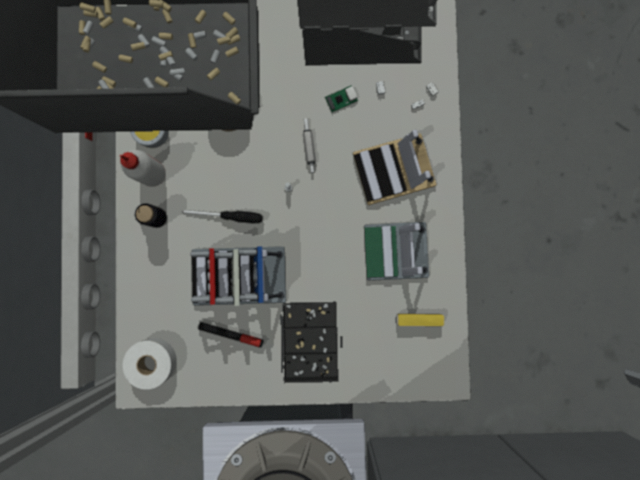

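View pics/side0.png

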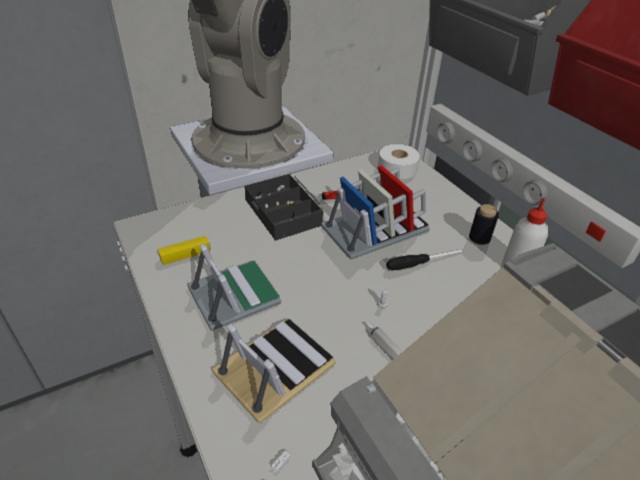

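The top view shows the grey rack at about (240,275), with red in front, white in the middle and blue at the rear, and its backrest to the right (-y). The green stand is at (396,251), the side rack at (394,168) turned about 10°, and the bolt at (290,188). The side view confirms the panel order. Next I'll measure poses from depth.

```bash
cat > h.py <<'E'
import numpy as np, cv2
from scipy.spatial.transform import Rotation as R
def cloud(c):
    d=c["depth"]; K=c["intrinsics"]; v,u=np.mgrid[:480,:640]
    p=np.stack([(u-K[0,2])/K[0,0]*d,(v-K[1,2])/K[1,1]*d,d],-1)
    P=(p-c["tvec"])@R.from_rotvec(c["rvec"]).as_matrix()
    P[d==0]=np.nan
    return P
def grid(cs,x0,x1,y0,y1,zmax=.2,s=0.001):
    """ortho colour image: row=x down from x1, col=y from y1 leftwards; 1px=1mm"""
    h,w=int((x1-x0)/s),int((y1-y0)/s); im=np.zeros((h,w,3),np.uint8); z=np.full((h,w),-1.)
    for c in cs:
        P=cloud(c).reshape(-1,3); F=c["frame"].reshape(-1,3)[:,::-1]
        i=((x1-P[:,0])/s); j=((y1-P[:,1])/s)
        m=(i>=0)&(i<h)&(j>=0)&(j<w)&(P[:,2]<zmax)
        o=np.argsort(P[m,2]); ii=i[m].astype(int)[o]; jj=j[m].astype(int)[o]
        im[ii,jj]=F[m][o]; z[ii,jj]=P[m,2][o]
    return im,z
E
python3 - <<'E'
from h import *
t=dict(np.load("top0.npz")); s=dict(np.load("side0.npz"))
for n,c in(("top",t),("side",s)):
    P=cloud(c); F=c["frame"].astype(int); r,g,b=F[...,0],F[...,1],F[...,2]
    if n=="top":
        boxes=dict(rack=(185,240,292,310),side=(345,125,442,210),stand=(357,215,436,288)); pan=(185,240,292,310)
        print("bench z",np.nanmedian(P[340:380,370:440,2]))
    else: pan=(315,150,440,255)
    x0,y0,x1,y1=pan; w=np.zeros(F.shape[:2],bool); w[y0:y1,x0:x1]=1
    for k,m in dict(red=(r>120)&(g<60),blue=(b>r*1.6)&(b>80),white=(r>150)&(g>150)&(abs(r-b)<60)).items():
        m=m&w&(P[...,2]>.104)&(P[...,2]<.125)
        q=P[m]; (cx,cy),(vx,vy)=q[:,:2].mean(0),np.linalg.svd(q[:,:2]-q[:,:2].mean(0),full_matrices=False)[2][0]
        e=(q[:,:2]-[cx,cy])@[vx,vy]
        print(n,k,len(q),"mid",np.round([cx+vx*(e.max()+e.min())/2,cy+vy*(e.max()+e.min())/2],4),"ext",round(np.ptp(e),3),"yawdeg",np.degrees(np.arctan2(vy,vx)).round(1),"z",np.percentile(q[:,2],[10,50,90]).round(4))
    if n=="top":
        for k,(x0,y0,x1,y1) in boxes.items():
            q=P[y0:y1,x0:x1].reshape(-1,3); q=q[(q[:,2]>.007)&(q[:,2]<.15)]
            q=q[np.isfinite(q[:,0])]; print(k,cv2.minAreaRect((q[:,:2]*1000).astype(np.float32)))
            q=q[q[:,2]<.022]; print(k,'low',cv2.minAreaRect((q[:,:2]*1000).astype(np.float32)))
im,z=grid([t,s],.2,.68,-.36,.24)
cv2.imwrite("pics/grid.png",im)
E
```

```text
bench z -0.0003895402013265204
top red 140 mid [0.4462 0.1117] ext 0.096 yawdeg -179.4 z [0.1102 0.1123 0.1146]
top blue 256 mid [0.447  0.0263] ext 0.098 yawdeg -179.7 z [0.1085 0.1106 0.1127]
top white 97 mid [0.4425 0.0686] ext 0.094 yawdeg -179.2 z [0.1103 0.1121 0.1142]
rack ((438.6642150878906, 76.571044921875), (124.62007141113281, 198.2271728515625), 0.40631768107414246)
rack low ((438.6488952636719, 78.73038482666016), (124.62007141113281, 193.90835571289062), 0.40631768107414246)
side ((652.330322265625, -232.9923095703125), (112.53833770751953, 145.43370056152344), 14.711301803588867)
side low ((652.330322265625, -232.9923095703125), (112.53833770751953, 145.43370056152344), 14.711301803588867)
stand ((487.2298278808594, -231.64425659179688), (111.89262390136719, 125.17118835449219), 1.4909532070159912)
stand low ((487.2298278808594, -231.64425659179688), (111.89262390136719, 125.17118835449219), 1.4909532070159912)
side red 132 mid [0.4476 0.1131] ext 0.104 yawdeg 0.0 z [0.11   0.1115 0.113 ]
side blue 187 mid [0.4493 0.0272] ext 0.102 yawdeg 0.7 z [0.108  0.11   0.1116]
side white 128 mid [0.4456 0.0704] ext 0.101 yawdeg -0.1 z [0.1105 0.1117 0.113 ]
```

View pics/grid.png

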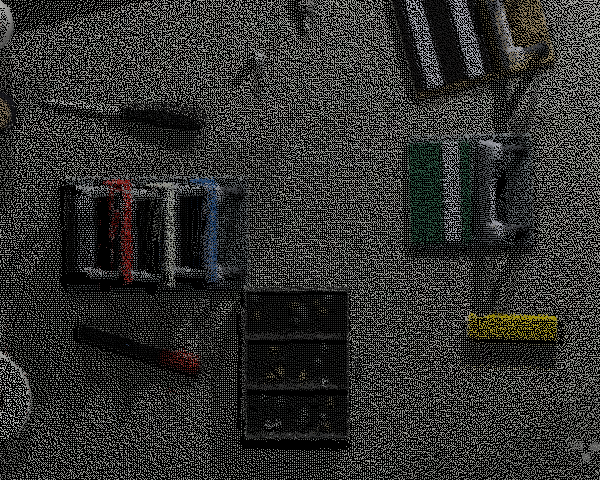

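Run:
```python
from h import *
t=dict(np.load("top0.npz")); s=dict(np.load("side0.npz"))
fr=dict(stand=(.4872,-.2316,1.49),side=(.6523,-.2330,14.71),rack=(.4460,.0899,0.3))
for k,(ox,oy,a) in fr.items():
    a=np.radians(a); X=np.array([np.sin(a),-np.cos(a)]); Y=np.array([np.cos(a),np.sin(a)])
    for n,c in (("top",t),("side",s)):
        P=cloud(c).reshape(-1,3); F=c["frame"].reshape(-1,3).mean(1)
        lx=(P[:,:2]-[ox,oy])@X; ly=(P[:,:2]-[ox,oy])@Y
        if k!="rack":
            m=(abs(ly)<.03)&(abs(lx)<.08)
            b=np.round(lx[m]*500).astype(int)
            print(k,n," ".join(f"{i*2}:{np.median(P[m,2][b==i])*1000:.0f}/{F[m][b==i].mean():.0f}" for i in range(-36,20) if (b==i).any()))
        else:
            for lo,hi in((-.12,.12),):
                m=(abs(lx)<.12)&(abs(ly)<.075)&(P[:,2]>.006)&(P[:,2]<.018)
                print(k,n,"x",np.percentile(lx[m],[.5,2,98,99.5]).round(4),"y",np.percentile(ly[m],[.5,2,98,99.5]).round(4))
        # backrest side posts
        m=(abs(lx)<.1)&(abs(ly)<.06)&(P[:,2]>.07)&(P[:,2]<.09)
        if k!="rack":print(" high pts",m.sum(),np.round([lx[m].min(),lx[m].max(),ly[m].min(),ly[m].max()],4))
P=cloud(t)
for k,(v,u) in dict(bolt=(188,290)).items(): print(P[v-6:v+6,u-6:u+6,:].reshape(-1,3)[P[v-6:v+6,u-6:u+6,2].argmax()])
```

```text
stand top -72:-0/144 -70:-0/144 -68:-0/144 -66:-0/144 -64:0/132 -62:8/87 -60:14/60 -58:13/59 -56:14/60 -54:14/60 -52:13/60 -50:13/60 -48:13/60 -46:14/60 -44:13/60 -42:14/60 -40:13/60 -38:14/60 -36:14/60 -34:14/60 -32:13/59 -30:14/62 -28:14/87 -26:18/134 -24:18/162 -22:18/166 -20:19/165 -18:19/163 -16:19/163 -14:18/161 -12:19/143 -10:15/105 -8:13/75 -6:14/58 -4:14/58 -2:13/62 0:14/76 2:11/92 4:10/101 6:10/101 8:12/91 10:20/82 12:30/83 14:39/83 16:49/84 18:58/95 20:63/132 22:64/142 24:63/123 34:12/100 36:10/88 38:10/77
 high pts 101 [ 0.0185  0.0369 -0.047   0.0464]
stand side -72:-1/159 -70:-1/141 -64:11/113 -62:13/89 -60:13/71 -58:13/70 -56:13/71 -54:13/71 -52:13/71 -50:13/71 -48:13/71 -46:13/71 -44:13/71 -42:13/71 -40:13/71 -38:13/71 -36:13/71 -34:13/70 -32:13/76 -30:13/114 -28:17/153 -26:18/169 -24:18/173 -22:18/172 -20:18/171 -18:18/171 -16:18/171 -14:18/166 -12:15/110 -10:13/66 -8:13/70 -6:13/71 -4:13/70 -2:13/73 0:11/98 2:10/117 4:10/118 12:9/75 14:10/72 16:10/69 18:11/103 20:48/124 22:59/120 24:10/100 26:10/99 28:10/96 30:10/92 32:10/83 34:10/83 36:10/80 38:10/82
 high pts 207 
[... 669 characters left out ...]
/29 -66:13/28 -64:13/50 -62:14/114 -60:17/147 -58:18/166 -56:18/174 -54:18/174 -52:18/173 -50:18/172 -48:18/173 -46:18/171 -44:16/122 -42:14/53 -40:13/28 -38:13/30 -36:13/30 -34:13/30 -32:13/30 -30:13/30 -28:13/30 -26:13/30 -24:13/29 -22:13/30 -20:13/73 -18:14/118 -16:17/155 -14:18/171 -12:18/174 -10:18/173 -8:18/172 -6:18/172 -4:18/172 -2:18/158 0:15/94 2:13/39 4:13/33 6:13/46 8:14/66 10:14/76 24:11/94 26:12/95 28:13/101 30:39/111 32:50/123 34:60/118 36:10/108 38:11/106
 high pts 268 [ 0.0307  0.0479 -0.0445  0.0506]
rack top x [-0.0845 -0.0827  0.0985  0.0997] y [-0.062  -0.0559  0.0534  0.0547]
rack side x [-0.0854 -0.0818  0.1045  0.1157] y [-0.0565 -0.0546  0.0576  0.0584]
[nan nan nan]
```

>>> play_rows --motion '[[[30,0,0,0,6.5],[30,0,0,0,6.5],[30,0,0,0,6.5],[30,0,0,0,6.5],[30,20,-42,0,0],[30,20,-42,0,0],[30,20,-42,0,0],[30,20,-42,0,0],[30,20,-42,0,0],[30,20,-42,0,0],[30,20,-42,0,0],[30,20,-42,0,0]]]' --newtons 30

```text
clock: 1.3
tcp_pos: [0.465, -0.262, 0.2978]
orientation: [-3.138, 0.033, 0.011]
contact_force: [0.6, -0.8, -0.2]
opening: 0.0302
```

```bash
cat >> h.py <<'E'
def go(x,y,z,yaw):
    "tool-frame shift (mm) and roll (deg) to world TCP x,y,z and yaw (deg)"
    from workcell import env
    s=env.sense(); M=R.from_rotvec(s["orientation"]).as_matrix()
    a=np.degrees(np.arctan2(M[1,0],M[0,0]))
    d=(np.array([x,y,z])-s["tcp_pos"])*1000
    t=np.radians(yaw); T=np.array([[np.cos(t),np.sin(t),0],[np.sin(t),-np.cos(t),0],[0,0,-1]])
    print("t",round(s["clock"],2),"pos",s["tcp_pos"].round(4),"yaw",a.round(2),"zax",M[:,2].round(3),"open",round(s["opening"],4),"F",s["contact_force"].round(1))
    print("d now",(M.T@d).round(1),"d after roll",(T.T@d).round(1),"roll",(a-yaw).round(2))
E
python3 -c "
from h import *;go(.4465,.1154,.30,.4)"
```

```text
t 1.3 pos [ 0.465  -0.262   0.2978] yaw -1.22 zax [-0.007  0.004 -1.   ] open 0.0302 F [ 0.6 -0.8 -0.2]
d now [ -26.5 -376.9   -0.8] d after roll [ -15.8 -377.5   -2.2] roll -1.62
```

>>> play_rows --motion '[[[30,-2,-42,0,-0.8],[30,-2,-42,0,-0.8],[30,-2,-42,0,0],[30,-2,-42,0,0],[30,-2,-42,0,0],[30,-2,-42,0,0],[30,-2,-42,0,0],[30,-2,-42,0,0],[30,0,-20,0,0],[30,0,0,0,0]]]'

```text
clock: 2.3
tcp_pos: [0.4446, 0.1148, 0.2984]
orientation: [-3.137, -0.028, 0.012]
contact_force: [0.6, -0.4, 0.3]
opening: 0.0301
```

```bash
python3 -c "
from h import *;go(.4465,.1154,.176,.4)"
```

```text
t 2.3 pos [0.4446 0.1148 0.2984] yaw 1.02 zax [-0.007  0.004 -1.   ] open 0.0301 F [ 0.6 -0.4  0.3]
d now [  2.8  -0.  122.4] d after roll [  1.9  -0.6 122.4] roll 0.62
```

>>> play_rows --motion '[[[30,1,0,30,0.6],[30,1,0,30,0],[30,0,0,20,0],[30,0,0,14,0],[30,0,0,14,0],[30,0,0,14,0],[30,0,0,0,0]]]'

```text
clock: 3.0
tcp_pos: [0.4459, 0.1102, 0.1716]
orientation: [-3.139, -0.006, 0.012]
contact_force: [-0.6, 0.1, 0.3]
opening: 0.03
```

```bash
python3 -c "
from h import *
from workcell import env
go(.4465,.1154,.176,.4)
c=env.camera('side'); cv2.imwrite('pics/s1.png',cv2.resize(c['frame'][120:300,280:480,::-1],None,fx=3,fy=3))"
```

```text
t 3.0 pos [0.4459 0.1102 0.1716] yaw 0.23 zax [-0.008  0.002 -1.   ] open 0.03 F [-0.6  0.1  0.3]
d now [ 0.5 -5.2 -4.4] d after roll [ 0.6 -5.2 -4.4] roll -0.17
```

View pics/s1.png

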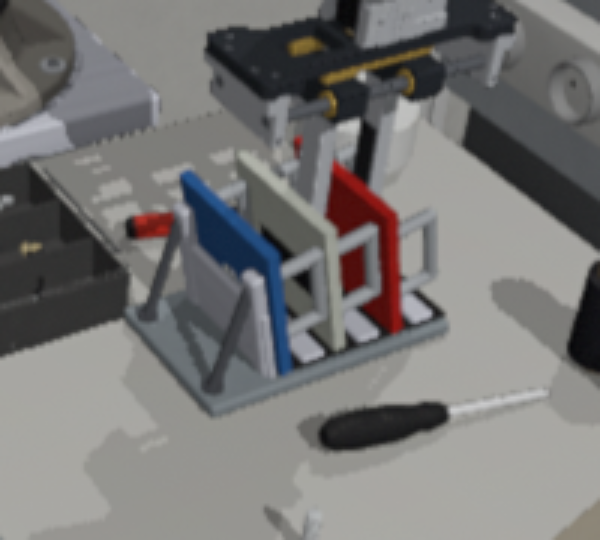

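The image (crop scaled 3x) shows the fingers straddling the red plate's top edge at about (345,170), clear of the white one at (250,170). Now I'll centre, stand the plate up and close.

>>> play_rows --motion '[[[24,0,-5,-4,0],[18,0,-3,0,0],[18,0,-4,0,0],[15,0,-5,0,0],[12,0,-5,0,0],[6,0,-2,0,0],[4,0,0,0,0],[4,0,0,0,0],[4,0,0,0,0],[4,0,0,0,0]]]' --newtons 30

```text
clock: 4.05
tcp_pos: [0.4475, 0.1363, 0.1798]
orientation: [-3.138, -0.005, 0.005]
contact_force: [-0.2, -0.1, 0.5]
opening: 0.0076
```

```bash
python3 -c "
from h import *
go(.4465,.1354,.176,.4)"
```

```text
t 4.05 pos [0.4475 0.1363 0.1798] yaw 0.2 zax [-0.003  0.003 -1.   ] open 0.0076 F [-0.2 -0.1  0.5]
d now [-1.   1.   3.8] d after roll [-1.   0.9  3.8] roll -0.2
```

>>> play_rows --motion '[[[4,0,0,-8,0],[4,0,0,-12,0],[4,0,0,-20,0],[4,0,0,-30,0],[4,0,0,-30,0],[4,0,0,-30,0],[4,1,20,0,0],[4,1,30,0,0],[4,1,36,0,0],[4,1,36,0,0],[4,1,36,0,0],[4,1,36,0,0],[4,1,36,0,0],[4,1,36,0,0],[4,2,20,0,0],[4,2,0,0,0]]]'

```text
clock: 5.65
tcp_pos: [0.4581, -0.1607, 0.3288]
orientation: [-3.135, -0.011, -0.009]
contact_force: [0.2, 0.5, -2.5]
opening: 0.0077
```

```bash
python3 -c "
from h import *
from workcell import env
go(.6559,-.2465,.30,14.7)
c=env.camera('side'); cv2.imwrite('pics/s2.png',c['frame'][:,:,::-1])"
```

```text
t 5.65 pos [ 0.4581 -0.1607  0.3288] yaw 0.41 zax [ 0.006  0.006 -1.   ] open 0.0077 F [ 0.2  0.5 -2.5]
d now [197.   87.4  29.5] d after roll [169.5 133.2  28.8] roll -14.29
```

View pics/s2.png

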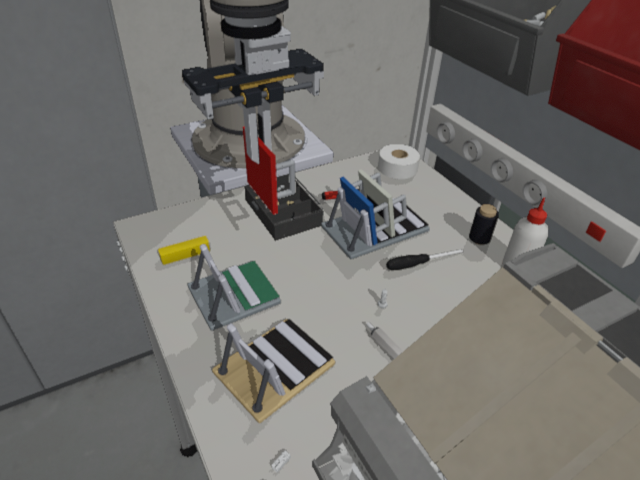

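Red hangs upright in the gripper at (262,180); blue and white still stand in the rack at (357,210) and (378,200). On to the side rack.

>>> play_rows --motion '[[[4,0,10,0,-4.8],[4,0,20,0,-4.8],[4,10,20,0,-4.7],[4,32,18,0,0],[4,32,18,0,0],[4,32,18,0,0],[4,32,16,0,0],[4,20,10,0,0],[4,10,0,0,0],[4,0,0,0,0]]]'

```text
clock: 6.7
tcp_pos: [0.6546, -0.231, 0.335]
orientation: [-3.098, -0.438, -0.017]
contact_force: [-0.2, 0.4, -3.2]
opening: 0.0081
```

```bash
python3 -c "
from h import *
go(.6559,-.2465,.180,14.7)"
```

```text
t 6.7 pos [ 0.6546 -0.231   0.335 ] yaw 16.08 zax [ 0.009  0.014 -1.   ] open 0.0081 F [-0.2  0.4 -3.2]
d now [ -5.   17.  154.8] d after roll [ -2.7  15.3 155. ] roll 1.38
```

>>> play_rows --motion '[[[4,-2,7,0,1.3],[4,-1,8,0,0],[4,0,0,25,0],[4,0,0,30,0],[4,0,0,30,0],[4,0,0,20,0],[4,0,0,8,0],[4,0,0,0,0]]]'

```text
clock: 7.5
tcp_pos: [0.651, -0.2499, 0.2235]
orientation: [-3.107, -0.391, -0.022]
contact_force: [-0.3, 0.4, -1.5]
opening: 0.0081
```

```bash
python3 -c "
from h import *
go(.6559,-.2465,.182,14.7)"
```

```text
t 7.5 pos [ 0.651  -0.2499  0.2235] yaw 14.36 zax [ 0.013  0.012 -1.   ] open 0.0081 F [-0.3  0.4 -1.5]
d now [ 4.9 -1.8 41.6] d after roll [ 5.6 -2.1 41.5] roll -0.34
```

>>> play_rows --motion '[[[4,3,-2,8,0],[4,2,-1,10,0],[4,0,0,10,0],[4,0,0,8,0],[4,0,0,5,0],[4,0,0,0,0]]]'

```text
clock: 8.1
tcp_pos: [0.657, -0.2457, 0.1827]
orientation: [-3.109, -0.391, -0.028]
contact_force: [0.5, 0.5, -2.9]
opening: 0.0081
```

```bash
python3 -c "
from h import *
from workcell import env
go(.6559,-.2465,.180,14.7)
c=env.camera('side'); cv2.imwrite('pics/s3.png',cv2.resize(c['frame'][220:430,150:400,::-1],None,fx=2.5,fy=2.5))"
```

```text
t 8.1 pos [ 0.657  -0.2457  0.1827] yaw 14.33 zax [ 0.017  0.01  -1.   ] open 0.0081 F [ 0.5  0.5 -2.9]
d now [-1.3  0.5  2.7] d after roll [-1.3  0.5  2.7] roll -0.37
```

View pics/s3.png

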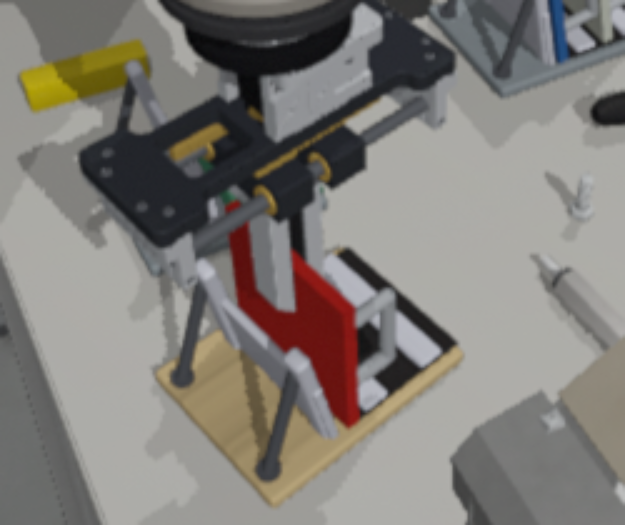

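The red panel is above the rear groove, in front of the backrest, foot near (350,420). I'll lower the last bit and open stepwise so it leans back with the finger.

>>> play_rows --motion '[[[4,0,0,2,0],[4,0,0,2,0],[9,0,0,0,0],[12,0,0,0,0],[16,0,0,0,0],[22,0,0,0,0],[28,0,0,0,0],[34,0,0,0,0],[40,0,0,0,0],[46,0,0,0,0],[46,0,0,0,0],[46,0,0,0,0]]]'

```text
clock: 9.35
tcp_pos: [0.6585, -0.2463, 0.1815]
orientation: [-3.111, -0.391, -0.035]
contact_force: [0.2, 0.0, -0.8]
opening: 0.046
```

```bash
python3 -c "
from h import *
go(.6559,-.2465,.28,14.7)"
```

```text
t 9.35 pos [ 0.6585 -0.2463  0.1815] yaw 14.32 zax [ 0.021  0.009 -1.   ] open 0.046 F [ 0.2  0.  -0.8]
d now [ -0.3  -0.8 -98.5] d after roll [ -2.6  -0.5 -98.5] roll -0.38
```

>>> play_rows --motion '[[[46,0,0,-10,0],[46,0,0,-20,0],[46,0,0,-40,0],[46,0,0,-45,0],[46,-30,0,0,0],[46,-40,0,0,4.5],[46,-45,0,0,4.5],[46,-45,0,0,4.5],[40,-30,-30,0,0],[34,-8,-44,0,0],[30,0,-44,0,0],[30,0,-44,0,0],[30,0,-44,0,0],[30,0,-35,0,0],[30,0,0,0,0]]]'

```text
clock: 10.85
tcp_pos: [0.4515, -0.0301, 0.3091]
orientation: [-3.136, 0.001, -0.054]
contact_force: [0.0, -0.9, -0.5]
opening: 0.0301
```

Run:
```python
from h import *
from workcell import env
go(.446,.073,.176,.4)
c=env.camera("side"); cv2.imwrite("pics/s4.png",c["frame"][:,:,::-1]); P=cloud(c)
```

```text
t 10.85 pos [ 0.4515 -0.0301  0.3091] yaw -0.05 zax [ 0.034  0.006 -0.999] open 0.0301 F [ 0.  -0.9 -0.5]
d now [ -10.1 -102.4  133.4] d after roll [  -4.8 -103.2  133.1] roll -0.45
```

View pics/s4.png

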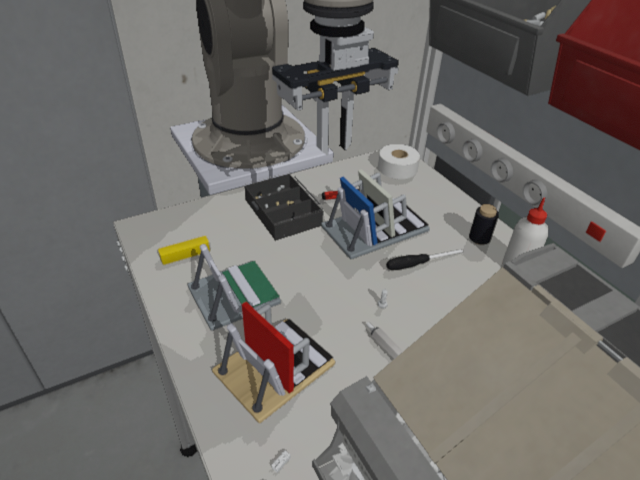

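Red now leans on the side rack's backrest at (268,345), handles to the front. Tools and bolt are unmoved. Next is white.

>>> play_rows --motion '[[[30,-4,-35,0,0],[30,-3,-45,0,-0.4],[30,0,-23,10,0],[30,-3,0,40,0],[30,0,0,40,0],[30,0,0,30,0],[30,0,0,12,0],[30,0,0,0,0]]]'

```text
clock: 11.7
tcp_pos: [0.4504, 0.068, 0.1782]
orientation: [-3.137, 0.008, -0.069]
contact_force: [0.6, 0.2, 1.1]
opening: 0.0299
```

```bash
python3 -c "
from h import *
go(.442,.073,.176,.4)"
```

```text
t 11.7 pos [0.4504 0.068  0.1782] yaw -0.3 zax [ 0.044  0.004 -0.999] open 0.0299 F [0.6 0.2 1.1]
d now [-8.5 -5.   1.9] d after roll [-8.4 -5.1  2.2] roll -0.7
```

>>> play_rows --motion '[[[24,-4,-3,0,-0.7],[20,-4,-2,0,0]]]'

```text
clock: 11.9
tcp_pos: [0.443, 0.0719, 0.179]
orientation: [-3.138, -0.009, -0.07]
contact_force: [0.3, -0.7, 0.6]
opening: 0.021
```

```bash
python3 -c "
from h import *
from workcell import env
s=env.sense();print(s['q'].round(3),s['joint_efforts'].round(1))
go(.442,.073,.176,.4)"
```

```text
[-0.073  0.223 -0.264  2.223  0.112  0.663 -1.982] [  0.7 -56.6  -0.8 -33.5   0.2  -0.3   0.5]
t 11.9 pos [0.443  0.0719 0.179 ] yaw 0.32 zax [ 0.045  0.003 -0.999] open 0.021 F [ 0.3 -0.7  0.6]
d now [-1.2 -1.1  3. ] d after roll [-1.  -1.1  3. ] roll -0.08
```

>>> play_rows --motion '[[[18,0,-4,0,0],[17,0,-4,0,0],[15,0,-5,0,0],[12,0,-5,0,0],[6,0,-2,0,0],[4,0,0,0,0],[4,0,0,0,0],[4,0,0,0,0]]]' --newtons 30

```text
clock: 12.7
tcp_pos: [0.4436, 0.0943, 0.182]
orientation: [-3.137, -0.01, -0.078]
contact_force: [-0.6, 0.6, 2.5]
opening: 0.0076
```

```bash
python3 -c "
from h import *
go(.46,-.15,.31,.4)"
```

```text
t 12.7 pos [0.4436 0.0943 0.182 ] yaw 0.36 zax [ 0.05   0.004 -0.999] open 0.0076 F [-0.6  0.6  2.5]
d now [  21.2  243.9 -127.9] d after roll [  14.6  244.4 -128. ] roll -0.04
```

>>> play_rows --motion '[[[4,0,0,-10,0],[4,0,0,-25,0],[4,0,0,-45,0],[4,4,0,-48,0],[4,4,25,0,0],[4,4,40,0,0],[4,4,45,0,0],[4,4,45,0,0],[4,0,45,0,0],[4,0,35,0,0],[4,0,0,0,0]]]'

```text
clock: 13.8
tcp_pos: [0.4568, -0.1498, 0.3219]
orientation: [-3.135, -0.016, -0.082]
contact_force: [0.3, 0.5, -2.2]
opening: 0.0081
```

```bash
python3 -c "
from h import *
from workcell import env
s=env.sense();print(s['q'].round(3))
go(.643,-.200,.31,14.7)"
```

```text
[ 0.216  0.067 -0.026  2.029 -0.017  0.996 -1.361]
t 13.8 pos [ 0.4568 -0.1498  0.3219] yaw 0.59 zax [ 0.052  0.006 -0.999] open 0.0081 F [ 0.3  0.5 -2.2]
d now [184.8  52.3  21.3] d after roll [167.4  95.9  11.9] roll -14.11
```

>>> play_rows --motion '[[[4,0,5,0,-4.7],[4,20,20,0,-4.7],[4,30,20,0,-4.7],[4,40,20,0,0],[4,40,15,0,0],[4,30,12,0,0],[4,8,0,0,0],[4,0,0,0,0]]]'

```text
clock: 14.6
tcp_pos: [0.6407, -0.203, 0.3342]
orientation: [-3.109, -0.414, -0.082]
contact_force: [-0.7, 0.5, -2.2]
opening: 0.0076
```

```bash
cat >> h.py <<'E'
FR=dict(stand=(.4872,-.2316,1.49,.0025),side=(.6523,-.2330,14.71,-.0073),rack=(.446,.0899,.4,0))
def edges(c,k):
    "top edges of panels in stand frame k"
    ox,oy,a,sh=FR[k]; a=np.radians(a); X=np.array([np.sin(a),-np.cos(a)]); Y=np.array([np.cos(a),np.sin(a)])
    P=cloud(c); F=c["frame"].astype(int); r,g,b=F[...,0],F[...,1],F[...,2]
    lx=(P[...,:2]-[ox,oy])@X-sh; ly=(P[...,:2]-[ox,oy])@Y
    w=(abs(lx)<.1)&(abs(ly)<.065)&(P[...,2]>.1025)&(P[...,2]<.122)
    for n,m in dict(red=(r>120)&(g<60),blue=(b>r*1.6)&(b>80),white=(r>130)&(g>130)&(r-b>8)&(r-b<60)).items():
        m=m&w
        if m.sum()<30: continue
        x,y,z=lx[m],ly[m],P[...,2][m]
        print(k,n,m.sum(),"top x %.1f y %.1f ext %.1f yaw %.1f z %.1f"%(np.median(x)*1e3,(y.min()+y.max())*500,np.ptp(y)*1e3,np.degrees(np.polyfit(y,x,1)[0]),np.percentile(z,90)*1e3), "-> centre x %.1f"%(np.median(x)*1e3-10.4))
E
python3 -c "
from h import *
from workcell import env
go(.643,-.203,.187,14.7)
c=env.camera('side'); edges(c,'side'); edges(c,'rack'); c=env.camera('top'); edges(c,'side'); edges(c,'rack')"
```

```text
t 14.6 pos [ 0.6407 -0.203   0.3342] yaw 15.18 zax [ 0.051  0.01  -0.999] open 0.0076 F [-0.7  0.5 -2.2]
d now [-5.400e+00  1.000e-01  1.471e+02] d after roll [  2.2   0.6 147.2] roll 0.48
side red 369 top x 19.3 y 6.9 ext 100.7 yaw 0.4 z 114.2 -> centre x 8.9
rack blue 187 top x 63.6 y 4.6 ext 100.7 yaw -0.0 z 111.5 -> centre x 53.2
rack blue 263 top x 63.3 y 0.6 ext 97.9 yaw 0.1 z 112.7 -> centre x 52.9
```

```bash
python3 -c "
from h import *
from workcell import env
c=env.camera('side'); cv2.imwrite('pics/s5.png',cv2.resize(c['frame'][200:440,150:400,::-1],None,fx=2.5,fy=2.5))
P=cloud(c);F=c['frame'].astype(int);m=(F[...,0]>110)&(F[...,1]<70)
ox,oy,a,sh=FR['side'];a=np.radians(a);X=np.array([np.sin(a),-np.cos(a)])
lx=(P[...,:2]-[ox,oy])@X-sh; w=m&(P[...,0]>.55)&(P[...,1]<-.1)
for z in np.arange(.02,.125,.01):
    q=lx[w&(abs(P[...,2]-z)<.005)]; print(round(z,3),len(q),np.percentile(q,[5,50,95]).round(4) if len(q) else '')"
```

```text
0.02 17 [0.006  0.0205 0.0234]
0.03 31 [0.0159 0.0222 0.0237]
0.04 20 [0.0175 0.0206 0.0238]
0.05 25 [0.018  0.0213 0.0241]
0.06 20 [0.0173 0.0213 0.0232]
0.07 22 [0.0173 0.0208 0.0236]
0.08 19 [0.0178 0.0207 0.0233]
0.09 24 [0.0176 0.0212 0.0234]
0.1 25 [0.0176 0.021  0.0238]
0.11 395 [0.0156 0.0195 0.023 ]
0.12 5 [0.017  0.0218 0.0233]
```

View pics/s5.png

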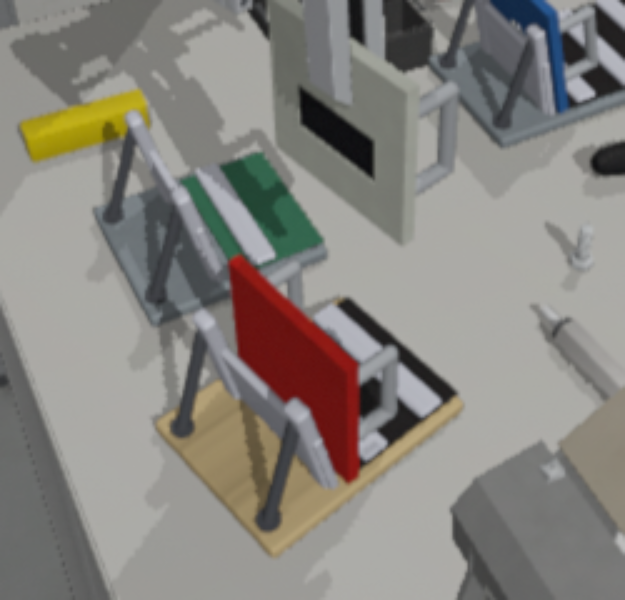

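Red is standing bolt upright in its groove (local x 0.0205 at all heights) instead of leaning back; white hangs free in the gripper. I'll push red back via its handles, using white's lower edge at about 80 mm height.

```bash
cat >> h.py <<'E'
def tgt(k,lx,ly,z):
    "TCP target for grip point (78 mm ahead of TCP) at local lx,ly of stand k (mm), TCP height z"
    from workcell import env
    ox,oy,a,sh=FR[k]; r=np.radians(a); X=np.array([np.sin(r),-np.cos(r)]); Y=np.array([np.cos(r),np.sin(r)])
    M=R.from_rotvec(env.sense()["orientation"]).as_matrix()
    p=np.array([ox,oy])+X*(sh+lx/1e3)+Y*ly/1e3-.078*M[:2,2]
    go(p[0],p[1],z,a)
E
python3 -c "
from h import *
tgt('side',-34,2,.25)"
```

```text
t 14.75 pos [ 0.6391 -0.2039  0.3347] yaw 15.11 zax [ 0.051  0.01  -0.999] open 0.0076 F [ 0.4  0.1 -1.9]
d now [ -1.  -10.4  84.7] d after roll [  3.3 -10.1  84.7] roll 0.4
```

>>> play_rows --motion '[[[4,0,-10,5,0.4],[4,0,0,35,0],[4,0,0,40,0],[4,0,0,5,0]]]'

```text
clock: 15.15
tcp_pos: [0.6377, -0.1915, 0.2507]
orientation: [-3.113, -0.398, -0.089]
contact_force: [-0.7, 0.1, -2.8]
opening: 0.0079
```

```bash
python3 -c "
from h import *
tgt('side',-9,2,.25)"
```

```text
t 15.15 pos [ 0.6377 -0.1915  0.2507] yaw 14.57 zax [ 0.056  0.009 -0.998] open 0.0079 F [-0.7  0.1 -2.8]
d now [ 1.2 27.1  0.9] d after roll [ 1.2 27.2  0.7] roll -0.14
```

>>> play_rows --motion '[[[4,0,6,0,0],[4,0,5,0,0],[4,0,4,0,0],[4,0,4,0,0],[4,0,4,0,0],[4,0,4,0,0],[4,0,0,0,0]]]'

```text
clock: 15.85
tcp_pos: [0.6456, -0.2207, 0.2579]
orientation: [3.114, 0.395, 0.098]
contact_force: [-0.2, 0.2, -2.0]
opening: 0.0077
```

```bash
python3 -c "
from h import *
from workcell import env
tgt('side',-9,2,.25)
edges(env.camera('side'),'side')"
```

```text
t 15.85 pos [ 0.6456 -0.2207  0.2579] yaw 14.49 zax [ 0.062  0.007 -0.998] open 0.0077 F [-0.2  0.2 -2. ]
d now [ 0.  -3.4  7.9] d after roll [ 0.5 -3.4  7.9] roll -0.22
side red 378 top x 41.9 y 5.9 ext 101.6 yaw -0.1 z 111.6 -> centre x 31.5
```

Red now leans (centre x 31.5 vs 32 nominal). Now white into the front place.

>>> play_rows --motion '[[[4,0,-9,0,0],[4,0,-9,0,0],[4,0,0,15,0],[4,0,0,20,0],[4,0,0,15,0],[4,0,0,0,0]]]'

```text
clock: 16.5
tcp_pos: [0.6435, -0.1984, 0.2036]
orientation: [-3.114, -0.4, -0.097]
contact_force: [-0.3, 0.2, -2.5]
opening: 0.0079
```

```bash
python3 -c "
from h import *
tgt('side',-24,2,.184)"
```

```text
t 16.5 pos [ 0.6435 -0.1984  0.2036] yaw 14.65 zax [ 0.061  0.009 -0.998] open 0.0079 F [-0.3  0.2 -2.5]
d now [-4.3  3.7 19.4] d after roll [-3.1  3.8 19.6] roll -0.06
```

>>> play_rows --motion '[[[4,-3,4,6,0],[4,-1,0,7,0],[4,0,0,5,0],[4,0,0,3,0],[4,0,0,0,0]]]'

```text
clock: 17.0
tcp_pos: [0.643, -0.2041, 0.1822]
orientation: [3.114, 0.399, 0.102]
contact_force: [-0.7, 0.4, -2.2]
opening: 0.0079
```

```bash
python3 -c "
from h import *
tgt('side',-22,2,.182)"
```

```text
t 17.0 pos [ 0.643  -0.2041  0.1822] yaw 14.62 zax [ 0.064  0.008 -0.998] open 0.0079 F [-0.7  0.4 -2.2]
d now [-1.3  0.3  0.1] d after roll [-1.3  0.3  0.2] roll -0.09
```

>>> play_rows --motion '[[[4,0,0,2,0],[4,0,0,2,0],[4,0,0,1,0]]]'

```text
clock: 17.3
tcp_pos: [0.644, -0.2047, 0.1819]
orientation: [3.113, 0.398, 0.106]
contact_force: [-2.2, 0.2, 0.6]
opening: 0.0079
```

>>> play_rows --motion '[[[10,0,0,0,0],[13,0,3,0,0],[16,0,5,0,0],[18,0,5,0,0],[18,0,5,0,0],[18,0,4,0,0],[18,0,0,0,0]]]'

```text
clock: 18.0
tcp_pos: [0.6503, -0.2246, 0.1824]
orientation: [-3.111, -0.4, -0.106]
contact_force: [-0.5, 2.4, 2.3]
opening: 0.018
```

```bash
python3 -c "
from h import *
from workcell import env
tgt('side',-3,2,.18)
c=env.camera('side');edges(c,'side')
ox,oy,a,sh=FR['side'];r=np.radians(a);X=np.array([np.sin(r),-np.cos(r)]);Y=np.array([np.cos(r),np.sin(r)])
P=cloud(c);F=c['frame'].astype(int);lx=(P[...,:2]-[ox,oy])@X-sh;ly=(P[...,:2]-[ox,oy])@Y
m=(F[...,0]>100)&(F[...,0]-F[...,2]>8)&(F[...,1]>90)&(ly>.045)&(ly<.06)
for z in (.04,.06,.08,.1,.11): q=lx[m&(abs(P[...,2]-z)<.006)&(lx<.02)]; print(z,len(q),np.median(q).round(4) if len(q) else '')"
```

```text
t 18.0 pos [ 0.6503 -0.2246  0.1824] yaw 14.67 zax [ 0.066  0.012 -0.998] open 0.018 F [-0.5  2.4  2.3]
d now [-3.6 -2.1  2.1] d after roll [-3.5 -2.1  2.4] roll -0.04
side red 315 top x 42.1 y 6.2 ext 100.3 yaw -0.9 z 111.5 -> centre x 31.7
0.04 2 0.0188
0.06 0 
0.08 30 -0.4767
0.1 0 
0.11 0
```

>>> play_rows --motion '[[[24,0,0,0,0],[28,0,0,0,0],[28,0,0,0,0],[28,0,0,-10,0],[28,0,0,-30,0],[28,0,0,-45,0],[28,0,0,-40,0],[28,0,0,0,0]]]'

```text
clock: 18.85
tcp_pos: [0.6411, -0.2285, 0.3129]
orientation: [-3.113, -0.397, -0.104]
contact_force: [1.2, -0.1, 0.0]
opening: 0.0281
```

```bash
python3 -c "
from h import *
from workcell import env
c=env.camera('side');edges(c,'side'); cv2.imwrite('pics/s6.png',cv2.resize(c['frame'][200:440,150:400,::-1],None,fx=2.5,fy=2.5))
print(c['frame'][285:300,270:275].reshape(-1,3)[::9])
go(.48,-.2,.31,.4)"
```

```text
side red 405 top x 42.0 y 6.3 ext 101.5 yaw -0.0 z 111.4 -> centre x 31.6
[[ 51 100  77]
 [171 170 165]
 [ 74 109  89]
 [ 52 102  78]
 [ 52 101  77]
 [ 49 100  77]
 [152 154 158]
 [161 164 167]
 [163 166 169]]
t 18.9 pos [ 0.6406 -0.2282  0.3105] yaw 14.57 zax [ 0.063  0.011 -0.998] open 0.0282 F [-0.1  0.6 -1.3]
d now [-148.   -67.6   -9.3] d after roll [-160.4  -29.3    0.5] roll 14.17
```

View pics/s6.png

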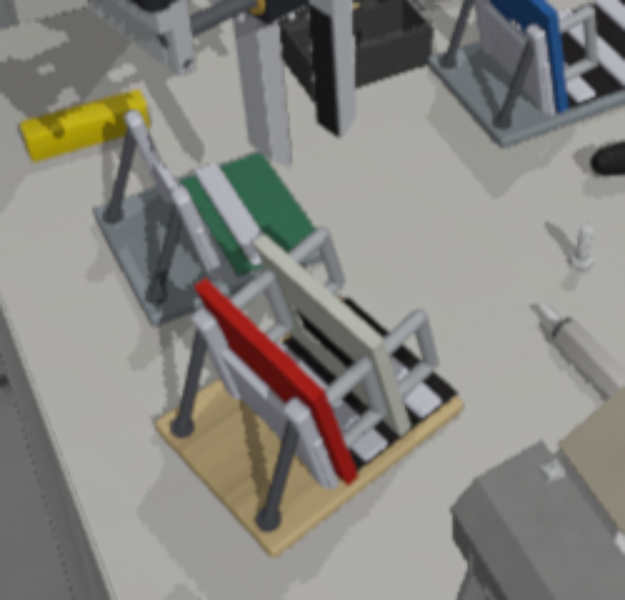

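Both panels lean correctly in the side rack: red at (275,375) on the backrest, white at (330,330) on red's handles. Now blue.

>>> play_rows --motion '[[[28,-35,0,0,4.7],[28,-45,0,0,4.7],[28,-45,0,0,4.7],[28,-40,-20,0,0],[28,-8,-45,0,0],[28,-4,-48,0,0],[28,-4,-48,0,0],[28,0,-48,0,0],[28,0,-30,0,0],[28,0,0,0,0]]]'

```text
clock: 19.9
tcp_pos: [0.4514, -0.0041, 0.2968]
orientation: [-3.13, 0.012, -0.094]
contact_force: [0.2, -0.5, -0.6]
opening: 0.0279
```

```bash
python3 -c "
from h import *
tgt('rack',60,2,.178)"
```

```text
t 19.9 pos [ 0.4514 -0.0041  0.2968] yaw -0.47 zax [ 0.06   0.009 -0.998] open 0.0279 F [ 0.2 -0.5 -0.6]
d now [-15.  -32.  118.4] d after roll [ -7.4 -33.3 118.8] roll -0.87
```

>>> play_rows --motion '[[[28,-8,-16,0,-0.9],[28,-6,-15,0,0],[28,0,0,30,0],[28,0,0,40,0],[28,0,0,25,0],[28,0,0,0,0]]]'

```text
clock: 20.5
tcp_pos: [0.4408, 0.0282, 0.1984]
orientation: [-3.131, -0.014, -0.095]
contact_force: [0.5, 0.0, 0.4]
opening: 0.0283
```

```bash
python3 -c "
from h import *
tgt('rack',60,2,.178)"
```

```text
t 20.5 pos [0.4408 0.0282 0.1984] yaw 0.5 zax [ 0.061  0.009 -0.998] open 0.0283 F [0.5 0.  0.4]
d now [ 1.7 -0.8 20.5] d after roll [ 2.9 -1.  20.4] roll 0.1
```

>>> play_rows --motion '[[[24,1,-1,12,0],[22,0,0,9,0],[19,0,-2,0,0],[18,0,-4,0,0],[17,0,-5,0,0],[14,0,-5,0,0],[10,0,-3,0,0],[4,0,0,0,0],[4,0,0,0,0],[4,0,0,0,0]]]'

```text
clock: 21.5
tcp_pos: [0.4435, 0.0495, 0.1814]
orientation: [-3.131, -0.012, -0.099]
contact_force: [1.6, -0.1, -1.3]
opening: 0.008
```

```bash
python3 -c "
from h import *
tgt('rack',42.6,2,.178)"
```

```text
t 21.5 pos [0.4435 0.0495 0.1814] yaw 0.43 zax [ 0.063  0.009 -0.998] open 0.008 F [ 1.6 -0.1 -1.3]
d now [-0.4  2.9  3.3] d after roll [-0.2  2.9  3.4] roll 0.03
```

>>> play_rows --motion '[[[4,0,0,-10,0],[4,0,0,-25,0],[4,0,0,-45,0],[4,4,0,-45,0],[4,5,25,0,0],[4,5,40,0,0],[4,5,46,0,0],[4,5,46,0,0],[4,5,46,0,0],[4,5,40,0,0],[4,5,25,0,0],[4,0,0,0,0]]]'

```text
clock: 22.7
tcp_pos: [0.4749, -0.2303, 0.3199]
orientation: [-3.131, -0.017, -0.106]
contact_force: [-0.0, -0.3, -1.9]
opening: 0.008
```

```bash
python3 -c "
from h import *
tgt('stand',-2,0,.185)"
```

```text
t 22.7 pos [ 0.4749 -0.2303  0.3199] yaw 0.62 zax [ 0.067  0.01  -0.998] open 0.008 F [-0.  -0.3 -1.9]
d now [ -2.1   3.8 135. ] d after roll [  7.    2.7 134.9] roll -0.87
```

>>> play_rows --motion '[[[4,-2,4,10,-0.9],[4,0,0,35,0],[4,0,0,40,0],[4,0,0,25,0],[4,0,0,5,0],[4,0,0,0,0]]]'

```text
clock: 23.3
tcp_pos: [0.4797, -0.2299, 0.2019]
orientation: [-3.129, -0.054, -0.108]
contact_force: [1.2, 0.8, -1.4]
opening: 0.0078
```

```bash
python3 -c "
from h import *
tgt('stand',-2,0,.183)"
```

```text
t 23.3 pos [ 0.4797 -0.2299  0.2019] yaw 1.96 zax [ 0.069  0.012 -0.998] open 0.0078 F [ 1.2  0.8 -1.4]
d now [ 0.7  3.4 19. ] d after roll [ 2.1  3.2 18.9] roll 0.47
```

>>> play_rows --motion '[[[4,1,3,8,0.4],[4,0,0,8,0],[4,0,0,4,0],[4,0,0,2,0],[4,0,0,2,0]]]'

```text
clock: 23.8
tcp_pos: [0.485, -0.233, 0.181]
orientation: [-3.13, -0.044, -0.119]
contact_force: [-12.5, 3.4, 43.1]
opening: 0.008
```

```bash
python3 -c "
from h import *
tgt('stand',-2,0,.181)"
```

```text
t 23.8 pos [ 0.485 -0.233  0.181] yaw 1.61 zax [ 0.076  0.01  -0.997] open 0.008 F [-12.5   3.4  43.1]
d now [-3.7 -0.3 -0.3] d after roll [-3.7 -0.3  0. ] roll 0.12
```

>>> play_rows --motion '[[[4,0,0,-2,0],[10,0,0,0,0]]]'

```text
clock: 24.0
tcp_pos: [0.4855, -0.2333, 0.184]
orientation: [-3.131, -0.044, -0.123]
contact_force: [0.2, -0.1, 0.6]
opening: 0.0097
```

>>> play_rows --motion '[[[13,0,3,0,0],[16,0,5,0,0],[18,0,5,0,0],[18,0,5,0,0],[18,0,4,0,0],[18,0,1,0,0]]]'

```text
clock: 24.6
tcp_pos: [0.4866, -0.2569, 0.184]
orientation: [-3.128, -0.046, -0.122]
contact_force: [0.2, 13.0, 6.8]
opening: 0.0178
```

```bash
python3 -c "
from h import *
from workcell import env
tgt('stand',18,0,.181)
c=env.camera('side');edges(c,'stand')"
```

```text
t 24.6 pos [ 0.4866 -0.2569  0.184 ] yaw 1.65 zax [ 0.078  0.012 -0.997] open 0.0178 F [ 0.2 13.   6.8]
d now [-5.  -4.1  2.6] d after roll [-4.8 -4.1  3. ] roll 0.16
stand blue 209 top x 20.4 y 12.6 ext 86.5 yaw 0.5 z 111.2 -> centre x 10.0
```

>>> play_rows --motion '[[[20,0,-3,0,0],[28,0,0,0,0],[28,0,0,0,0],[28,0,0,-10,0],[28,0,0,-30,0],[28,0,0,-45,0],[28,0,-30,-40,0]]]'

```text
clock: 25.35
tcp_pos: [0.4732, -0.2281, 0.3093]
orientation: [-3.127, -0.038, -0.108]
contact_force: [1.5, 1.0, 0.3]
opening: 0.0279
```

```bash
sed -i 's/(r>130)&(g>130)&(r-b>8)/(r>110)\&(g>110)\&(r-b>5)/' h.py; python3 -c "
from h import *
from workcell import env
tgt('side',7,2,.30)
for n in ('side','top'):
  c=env.camera(n);edges(c,'stand');edges(c,'side')
  if n=='side': cv2.imwrite('pics/s7.png',cv2.resize(c['frame'][200:440,150:400,::-1],None,fx=2.5,fy=2.5))"
```

```text
t 25.35 pos [ 0.4732 -0.2281  0.3093] yaw 1.37 zax [ 0.069  0.013 -0.998] open 0.0279 F [1.5 1.  0.3]
d now [174.3   9.5  21.3] d after roll [168.5  49.5   9.3] roll -13.34
stand blue 247 top x 20.5 y 6.3 ext 102.2 yaw 0.1 z 111.1 -> centre x 10.1
side red 380 top x 41.7 y 6.7 ext 100.9 yaw -0.1 z 111.6 -> centre x 31.3
side white 365 top x -1.0 y 2.5 ext 101.7 yaw -0.2 z 112.9 -> centre x -11.4
side red 151 top x 42.3 y 3.2 ext 97.1 yaw -0.1 z 113.4 -> centre x 31.9
side white 31 top x 0.9 y 1.4 ext 102.4 yaw 8.0 z 114.4 -> centre x -9.5
```

View pics/s7.png

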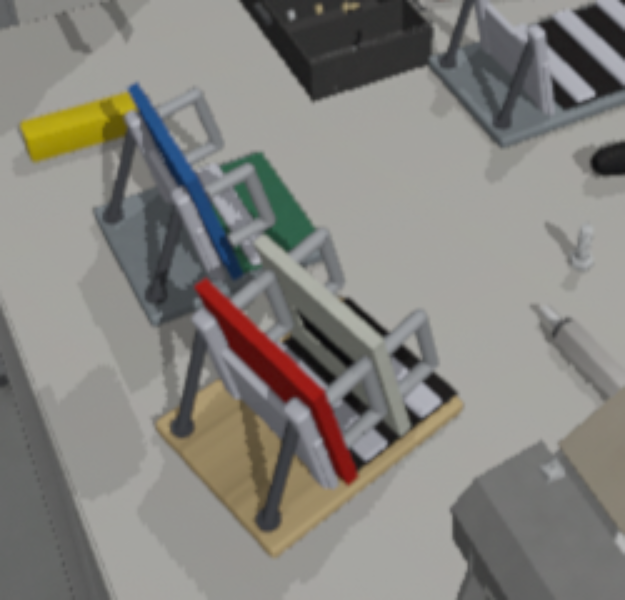

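All three are standing well: blue leans on the stand at (185,180), and white and red lean in the side rack. Now white goes back.

>>> play_rows --motion '[[[28,20,0,0,-4.5],[28,40,10,0,-4.5],[28,40,15,0,-4.4],[28,40,13,0,0],[28,20,5,0,0],[28,5,0,0,0],[28,0,0,0,0]]]'

```text
clock: 26.15
tcp_pos: [0.6491, -0.2378, 0.3311]
orientation: [3.109, 0.427, 0.128]
contact_force: [-0.1, -0.5, 0.2]
opening: 0.0279
```

```bash
python3 -c "
from h import *
tgt('side',-4,0,.180)"
```

```text
t 26.15 pos [ 0.6491 -0.2378  0.3311] yaw 15.68 zax [ 0.081  0.01  -0.997] open 0.0279 F [-0.1 -0.5  0.2]
d now [-13.9 -17.7 150.3] d after roll [ -2.  -15.9 151.1] roll 0.97
```

>>> play_rows --motion '[[[28,-7,-9,0,0.9],[28,-7,-8,0,0],[28,0,0,40,0],[28,0,0,45,0],[28,0,0,35,0],[28,0,0,8,0],[28,0,0,0,0]]]'

```text
clock: 26.85
tcp_pos: [0.6321, -0.2227, 0.2039]
orientation: [3.111, 0.395, 0.133]
contact_force: [-0.5, -0.7, 0.0]
opening: 0.0277
```

```bash
python3 -c "
from h import *
tgt('side',-4,0,.180)"
```

```text
t 26.85 pos [ 0.6321 -0.2227  0.2039] yaw 14.5 zax [ 0.084  0.008 -0.996] open 0.0277 F [-0.5 -0.7  0. ]
d now [ 8.4  2.4 24.7] d after roll [10.4  2.8 23.9] roll -0.21
```

>>> play_rows --motion '[[[28,5,2,0,0],[28,4,0,8,0],[26,0,0,16,0],[24,0,0,0,0]]]'

```text
clock: 27.25
tcp_pos: [0.6454, -0.2228, 0.1852]
orientation: [3.108, 0.394, 0.144]
contact_force: [-0.2, -0.4, -0.5]
opening: 0.0245
```

```bash
python3 -c "
from h import *
tgt('side',-4,0,.180)"
```

```text
t 27.25 pos [ 0.6454 -0.2228  0.1852] yaw 14.48 zax [ 0.091  0.006 -0.996] open 0.0245 F [-0.2 -0.4 -0.5]
d now [-3.4 -1.1  4.9] d after roll [-2.9 -1.   5.2] roll -0.23
```

>>> play_rows --motion '[[[19,-3,-1,4,0],[18,0,-5,0,0],[16,0,-6,0,0],[13,0,-6,0,0],[6,0,-3,0,0],[4,0,0,0,0],[4,0,0,0,0]]]'

```text
clock: 27.95
tcp_pos: [0.6368, -0.2008, 0.1805]
orientation: [3.108, 0.395, 0.143]
contact_force: [-0.1, -0.5, -2.9]
opening: 0.0077
```

```bash
python3 -c "
from h import *
tgt('side',-22,0,.180)"
```

```text
t 27.95 pos [ 0.6368 -0.2008  0.1805] yaw 14.53 zax [ 0.091  0.007 -0.996] open 0.0077 F [-0.1 -0.5 -2.9]
d now [-0.3  4.5  0.6] d after roll [-0.2  4.5  0.5] roll -0.18
```

>>> play_rows --motion '[[[4,0,0,-15,0],[4,0,0,-40,0],[4,0,0,-48,0],[4,-20,0,-30,0],[4,-45,0,0,4.7],[4,-48,0,0,4.7],[4,-48,0,0,4.7],[4,-20,-40,0,0],[4,0,-48,0,0],[4,0,-48,0,0],[4,0,-40,0,0],[4,0,-15,0,0],[4,0,0,0,0]]]'

```text
clock: 29.25
tcp_pos: [0.439, -0.0382, 0.3148]
orientation: [-3.134, 0.02, -0.163]
contact_force: [-0.6, -0.5, -1.8]
opening: 0.0077
```

```bash
python3 -c "
from h import *
tgt('rack',41,0,.182)"
```

```text
t 29.25 pos [ 0.439  -0.0382  0.3148] yaw -0.73 zax [ 0.104  0.002 -0.995] open 0.0077 F [-0.6 -0.5 -1.8]
d now [-15.8 -86.4 132.2] d after roll [ -0.3 -86.9 132.8] roll -1.13
```

>>> play_rows --motion '[[[4,-8,-42,0,-1.1],[4,-8,-42,20,0],[4,0,-3,45,0],[4,0,0,40,0],[4,0,0,5,0]]]'

```text
clock: 29.75
tcp_pos: [0.4381, 0.0484, 0.2074]
orientation: [-3.134, -0.003, -0.182]
contact_force: [0.6, -1.0, -2.5]
opening: 0.0075
```

```bash
python3 -c "
from h import *
tgt('rack',41,0,.184)"
```

```text
t 29.75 pos [0.4381 0.0484 0.2074] yaw 0.12 zax [ 0.115  0.003 -0.993] open 0.0075 F [ 0.6 -1.  -2.5]
d now [-3.5 -0.2 23.1] d after roll [-0.8 -0.3 23.4] roll -0.28
```

>>> play_rows --motion '[[[4,-2,0,10,-0.3],[4,-2,0,8,0],[4,0,0,3,0]]]'

```text
clock: 30.05
tcp_pos: [0.4379, 0.0463, 0.1876]
orientation: [-3.135, -0.007, -0.185]
contact_force: [-0.3, -0.7, -1.7]
opening: 0.0083
```

```bash
python3 -c "
from h import *
tgt('rack',41,0,.182)"
```

```text
t 30.05 pos [0.4379 0.0463 0.1876] yaw 0.25 zax [ 0.117  0.002 -0.993] open 0.0083 F [-0.3 -0.7 -1.7]
d now [-1.4 -2.4  5.5] d after roll [-0.7 -2.4  5.6] roll -0.15
```

>>> play_rows --motion '[[[4,-1,-2,2,0],[4,0,0,2,0]]]'

```text
clock: 30.25
tcp_pos: [0.4381, 0.048, 0.1847]
orientation: [-3.135, -0.005, -0.189]
contact_force: [1.3, -0.1, -2.6]
opening: 0.0078
```

>>> play_rows --motion '[[[4,0,0,2,0]]]'

```text
clock: 30.35
tcp_pos: [0.4387, 0.0481, 0.1832]
orientation: [-3.134, -0.005, -0.19]
contact_force: [-0.3, -0.4, -2.5]
opening: 0.0081
```

>>> play_rows --motion '[[[4,0,0,2,0]]]'

```text
clock: 30.45
tcp_pos: [0.4391, 0.0481, 0.1814]
orientation: [-3.134, -0.005, -0.191]
contact_force: [0.3, 0.1, 0.2]
opening: 0.0078
```

>>> play_rows --motion '[[[4,0,0,1.5,0]]]'

```text
clock: 30.55
tcp_pos: [0.4401, 0.0482, 0.1805]
orientation: [-3.134, -0.005, -0.194]
contact_force: [1.9, -2.7, 11.3]
opening: 0.0079
```

>>> play_rows --motion '[[[11,0,0,-1,0],[14,0,4,0,0],[17,0,6,0,0],[18,0,6,0,0],[18,0,5,0,0],[18,0,2,0,0]]]'

```text
clock: 31.15
tcp_pos: [0.4406, 0.0253, 0.1819]
orientation: [-3.131, -0.007, -0.197]
contact_force: [-1.6, 29.1, -6.1]
opening: 0.0183
```

```bash
python3 -c "
from h import *
from workcell import env
tgt('rack',62,0,.182)
edges(env.camera('side'),'rack')"
```

```text
t 31.15 pos [0.4406 0.0253 0.1819] yaw 0.25 zax [ 0.125  0.005 -0.992] open 0.0183 F [-1.6 29.1 -6.1]
d now [-3.9 -2.3 -0.6] d after roll [-3.9 -2.3 -0.1] roll -0.15
rack white 94 top x 62.1 y 7.8 ext 102.0 yaw -0.1 z 111.8 -> centre x 51.7
```

>>> play_rows --motion '[[[20,0,-3,0,0],[28,0,0,0,0],[28,0,0,-15,0],[28,0,0,-40,0],[28,0,0,-48,0],[28,0,35,0,0],[28,0,48,0,0],[28,0,48,0,0],[28,0,48,0,0],[28,30,30,0,0]]]'

```text
clock: 32.2
tcp_pos: [0.4556, -0.1883, 0.2927]
orientation: [-3.132, -0.016, -0.199]
contact_force: [0.9, 1.3, 0.6]
opening: 0.0277
```

```bash
python3 -c "
from h import *
from workcell import env
c=env.camera('side');edges(c,'rack');edges(c,'side');edges(c,'stand')
tgt('side',38.6,2,.30)"
```

```text
rack white 169 top x 62.5 y 7.8 ext 101.8 yaw 0.1 z 111.5 -> centre x 52.1
side red 373 top x 41.7 y 6.0 ext 102.1 yaw -0.0 z 111.6 -> centre x 31.3
stand blue 247 top x 20.7 y 5.8 ext 101.3 yaw -0.1 z 111.3 -> centre x 10.3
t 32.25 pos [ 0.4613 -0.1917  0.2938] yaw 0.5 zax [ 0.13   0.002 -0.991] open 0.028 F [ 1.9 -3.4  1.5]
d now [189.3  73.   18.5] d after roll [166.4 117.4  -6.2] roll -14.21
```

>>> play_rows --motion '[[[28,20,20,0,-4.7],[28,40,25,0,-4.7],[28,42,25,0,-4.7],[28,45,15,5,0],[28,25,10,5,0],[28,0,0,0,0]]]'

```text
clock: 32.85
tcp_pos: [0.6479, -0.2655, 0.3061]
orientation: [3.092, 0.401, 0.2]
contact_force: [-0.9, -0.3, -0.2]
opening: 0.0278
```

```bash
python3 -c "
from h import *
tgt('side',38.6,2,.181)"
```

```text
t 32.85 pos [ 0.6479 -0.2655  0.3061] yaw 14.91 zax [ 0.129 -0.    -0.992] open 0.0278 F [-0.9 -0.3 -0.2]
d now [-10.8  -5.7 124.6] d after roll [  4.8  -1.6 125.1] roll 0.2
```

>>> play_rows --motion '[[[28,-10,-6,10,0.2],[28,0,0,45,0],[28,0,0,35,0],[28,0,0,5,0]]]'

```text
clock: 33.25
tcp_pos: [0.6477, -0.264, 0.2087]
orientation: [3.092, 0.394, 0.201]
contact_force: [-0.5, 0.3, -0.7]
opening: 0.028
```

```bash
python3 -c "
from h import *
tgt('side',38.6,2,.181)"
```

```text
t 33.25 pos [ 0.6477 -0.264   0.2087] yaw 14.64 zax [ 0.13  -0.002 -0.992] open 0.028 F [-0.5  0.3 -0.7]
d now [ 1.1 -1.2 28. ] d after roll [ 4.6 -0.2 27.7] roll -0.07
```

>>> play_rows --motion '[[[26,1,-1,14,0],[24,0,0,12,0],[19,0,-1,2,0],[18,0,-5,0,0],[16,0,-6,0,0],[13,0,-6,0,0],[6,0,-2,0,0],[4,0,0,0,0],[4,0,0,0,0]]]'

```text
clock: 34.15
tcp_pos: [0.6473, -0.2423, 0.184]
orientation: [3.089, 0.393, 0.207]
contact_force: [0.6, -0.1, -2.0]
opening: 0.0076
```

```bash
python3 -c "
from h import *
from workcell import env
tgt('side',21,2,.181)
c=env.camera('side');cv2.imwrite('pics/s8.png',cv2.resize(c['frame'][200:440,150:400,::-1],None,fx=2.5,fy=2.5))"
```

```text
t 34.15 pos [ 0.6473 -0.2423  0.184 ] yaw 14.65 zax [ 0.134 -0.004 -0.991] open 0.0076 F [ 0.6 -0.1 -2. ]
d now [-1.2  2.9  3. ] d after roll [-0.8  3.1  3. ] roll -0.06
```

View pics/s8.png

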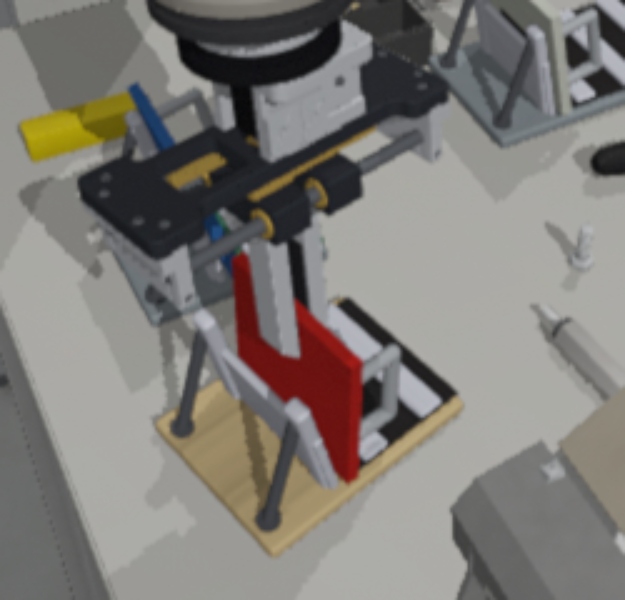

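Red is gripped upright in the rear groove; white leans in the grey rack at the top right. Carrying red across.

>>> play_rows --motion '[[[4,0,0,-15,0],[4,0,0,-40,0],[4,0,0,-48,0],[4,-20,0,-25,0],[4,-45,0,-5,4.7],[4,-48,0,-5,4.7],[4,-42,0,-5,4.7],[4,-10,-45,-5,0],[4,0,-48,0,0],[4,0,-48,0,0],[4,0,-48,0,0],[4,0,-40,0,0],[4,0,-20,0,0]]]'

```text
clock: 35.5
tcp_pos: [0.4586, -0.0206, 0.3251]
orientation: [3.125, -0.027, 0.23]
contact_force: [0.1, -0.5, -2.2]
opening: 0.0081
```

```bash
python3 -c "
from h import *
tgt('rack',-3,0,.185)"
```

```text
t 35.5 pos [ 0.4586 -0.0206  0.3251] yaw -0.97 zax [ 0.146 -0.01  -0.989] open 0.0081 F [ 0.1 -0.5 -2.2]
d now [ -46.1 -114.8  134. ] d after roll [ -23.2 -114.4  140.1] roll -1.37
```

>>> play_rows --motion '[[[4,-22,-40,0,-1.4],[4,-22,-42,0,0],[4,-2,-32,0,0],[4,0,0,40,0],[4,0,0,45,0],[4,0,0,20,0]]]'

```text
clock: 36.1
tcp_pos: [0.4296, 0.1006, 0.2209]
orientation: [3.123, 0.017, 0.258]
contact_force: [0.2, -0.5, -2.2]
opening: 0.008
```

```bash
python3 -c "
from h import *
tgt('rack',-3,0,.185)"
```

```text
t 36.1 pos [0.4296 0.1006 0.2209] yaw 0.67 zax [ 0.164 -0.007 -0.986] open 0.008 F [ 0.2 -0.5 -2.2]
d now [-2.5  6.9 36. ] d after roll [ 3.5  7.2 35.9] roll 0.27
```

>>> play_rows --motion '[[[4,-1,4,10,0.3],[4,-1,2,12,0],[4,0,0,8,0]]]'

```text
clock: 36.4
tcp_pos: [0.433, 0.093, 0.1907]
orientation: [3.123, 0.006, 0.258]
contact_force: [-0.3, 0.7, -1.9]
opening: 0.0078
```

```bash
python3 -c "
from h import *
tgt('rack',-3,0,.185)"
```

```text
t 36.4 pos [0.433  0.093  0.1907] yaw 0.25 zax [ 0.164 -0.008 -0.986] open 0.0078 F [-0.3  0.7 -1.9]
d now [-0.8 -0.6  5.6] d after roll [ 0.2 -0.5  5.7] roll -0.15
```

>>> play_rows --motion '[[[4,0,0,3,0],[4,0,0,2,0]]]'

```text
clock: 36.6
tcp_pos: [0.4345, 0.0925, 0.1864]
orientation: [3.122, 0.004, 0.26]
contact_force: [-1.0, -0.1, -2.7]
opening: 0.0078
```

>>> play_rows --motion '[[[4,0,0,2,0]]]'

```text
clock: 36.7
tcp_pos: [0.4351, 0.0925, 0.185]
orientation: [3.122, 0.003, 0.262]
contact_force: [0.2, -1.2, -3.3]
opening: 0.0077
```

>>> play_rows --motion '[[[4,0,0,1.5,0]]]'

```text
clock: 36.8
tcp_pos: [0.4359, 0.0926, 0.1841]
orientation: [3.122, 0.003, 0.264]
contact_force: [0.5, 0.6, 7.1]
opening: 0.0078
```

>>> play_rows --motion '[[[4,0,0,1.5,0]]]'

```text
clock: 36.9
tcp_pos: [0.4369, 0.0928, 0.1835]
orientation: [3.122, 0.003, 0.267]
contact_force: [1.2, -2.0, 7.5]
opening: 0.0079
```

>>> play_rows --motion '[[[11,0,0,-1,0],[14,0,4,0,0],[17,0,6,0,0],[18,0,5,0,0],[18,0,4,0,0],[18,0,2,0,0]]]'

```text
clock: 37.5
tcp_pos: [0.4374, 0.0701, 0.1858]
orientation: [3.123, 0.003, 0.271]
contact_force: [0.0, 0.1, 0.7]
opening: 0.0179
```

```bash
python3 -c "
from h import *
from workcell import env
tgt('rack',18,0,.182)
edges(env.camera('side'),'rack')"
```

```text
t 37.5 pos [0.4374 0.0701 0.1858] yaw 0.14 zax [ 0.172 -0.007 -0.985] open 0.0179 F [0.  0.1 0.7]
d now [-5.2 -2.4  3. ] d after roll [-4.6 -2.4  3.8] roll -0.26
rack red 88 top x 19.9 y 9.4 ext 102.5 yaw 0.0 z 112.8 -> centre x 9.5
rack white 165 top x 62.3 y 8.2 ext 101.6 yaw -2.1 z 111.6 -> centre x 51.9
```

>>> play_rows --motion '[[[18,0,3,0,0],[22,0,-2,0,0],[28,0,0,0,0],[28,0,0,-15,0],[28,0,0,-40,0],[28,0,0,-48,0],[28,0,40,-20,0],[28,0,48,0,0],[28,0,48,0,0],[28,0,30,0,0],[28,0,0,0,0]]]'

```text
clock: 38.65
tcp_pos: [0.4158, -0.1006, 0.3143]
orientation: [3.124, 0.013, 0.276]
contact_force: [0.4, 0.9, 0.2]
opening: 0.0278
```

```bash
python3 -c "
from h import *
from workcell import env
for n in ('side','top'):
  c=env.camera(n);edges(c,'rack');edges(c,'stand')
  cv2.imwrite('pics/f_%s.png'%n,c['frame'][:,:,::-1])
s=env.sense();print(s['clock'],s['tcp_pos'])"
```

```text
rack red 143 top x 20.1 y 10.3 ext 102.3 yaw 0.1 z 112.3 -> centre x 9.7
rack white 181 top x 62.6 y 9.1 ext 103.9 yaw -2.0 z 111.6 -> centre x 52.2
stand blue 249 top x 20.7 y 5.2 ext 101.7 yaw -0.0 z 111.5 -> centre x 10.3
rack red 156 top x 21.0 y 7.0 ext 93.7 yaw 0.2 z 114.0 -> centre x 10.6
rack white 43 top x 63.0 y 5.8 ext 93.7 yaw 0.6 z 113.7 -> centre x 52.6
stand blue 232 top x 21.8 y 2.4 ext 98.4 yaw 0.3 z 112.9 -> centre x 11.4
38.75 [ 0.41610197 -0.0975246   0.31409607]
```

View pics/f_side.png

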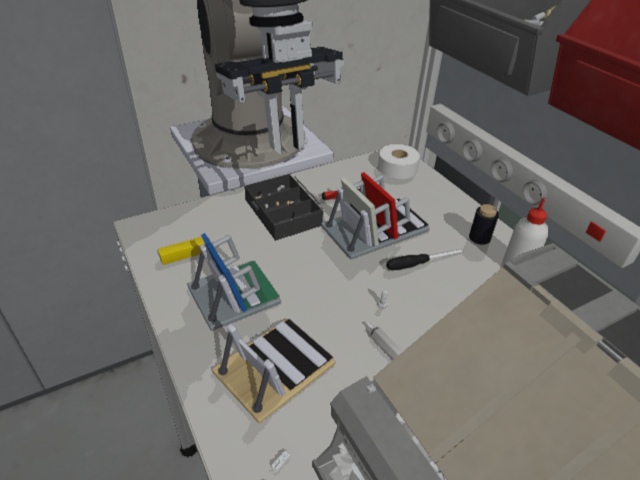

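View pics/f_top.png

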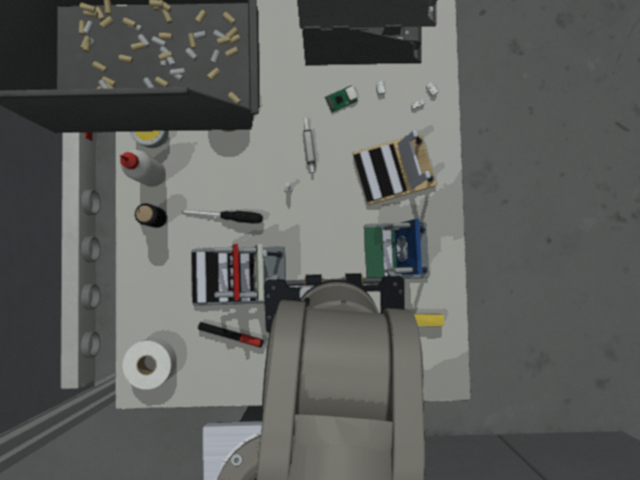

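The final views show everything in place. Blue is on the stand at (222,270) in the side view. White, at (357,208), is at the rear of the grey rack, with red at (380,203) leaning on its handles. The side rack is empty, and the screwdriver, case and bolt haven't moved.

```bash
python3 -c "
from workcell import env
print(env.sign_off())"
```

```text
the job is handed in; nothing more can be done
None
```

I moved red and then white into the side rack, stood blue on the assembly stand, then returned white to the rear place of the grey rack and red to the middle. The job was handed in at about 39 s of the 125 s allowed.

**Last checks:** these come from the side and top cameras.

| Panel | Centre x, measured (mm) | Centre x, nominal (mm) | Sideways offset, y (mm) |
|---|---|---|---|
| Blue | 10–11 | 10 | 2–5 |
| White | about 52.5 | 53 | 6–9 |
| Red | about 10 | 10 | 7–10 |

- **Lean and position:** all three lean back with handles to the front, and every centre is inside the ±15 mm limit. White and red sit noticeably to one side, but are still in tolerance.
- **Tools and bolt:** the screwdriver, hex key case and bolt look unmoved in the pictures; I did not measure them. The gripper was clear of everything.

**What went wrong on the way:**
- **Red upright:** red first stayed upright in the side rack when released. I pushed it back to its lean with the lower edge of the white panel.
- **Blue set down hard:** setting blue down peaked at about 43 N at the wrist. That is well under the 120 N wrist limit, but I can't rule out that it counts against the 40 N pressing limit. The contact came through the held panel, not the gripper body.
- **Tool tilt:** the tool drifted to about 10° of tilt over the run, which I allowed for when placing.
- **Disagreement between readings:** the cameras differ by about 3–4 mm in y. The side camera's final reading gave white a turn of −2.0°, against 0.6° from the top camera. Both are far below the limit of 0.17 rad (about 10°).

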